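Load a grease tin into the one-way bench lane

TASK

Stand the grease tin (the tallest of the round lidded tins) on the bench in front of the flared mouth of the sheet-metal lane and push it, standing, through the two sprung gate leaves. Keep pushing until it seats on the rubber bumper at the far end, whose position has to be felt, and hold it there a moment with a firm push of about 12 N, never pushing it against the lane with more than 20 N. Then lift the fingers straight up so that both leaves swing shut behind the tin, and leave the other tin, the wheel bolt and the wheel nut where they are.

Things in the scene. Friction and masses are not known exactly. Their poses are not given: they have to be found in the camera images.
- grease_tin: the tin to load: upright closed round tin, 68 mm diameter, 72 mm high, 0.27 to 0.53 kg; origin at the centre of its underside, z up
- lane: fixed grey sheet-metal lane, no floor: the tin slides on the bench top. Origin: bench top, centre line, at the gate. x (level) points into the lane, the way the tin is pushed; y left of that; z up. Side walls 82 mm apart inside, 78 mm high, x = -5 to 165 mm; inward lips on them (z = 78 to 81 mm, from x = 0) leave a slot 56 mm wide for shut fingers; the tin cannot pass it
- mouth (a point): point on the bench top on the lane's centre line between the outer ends of the two flared guides, 46 mm in front of the gate (lane x = -46 mm). The guides are 62 mm high, about 123 mm apart here, and narrow to the 82 mm wide lane. Nothing of the lane lies further out; the bench in front is free to stand the tin on
- gate_left (a joint): left leaf (+y side) of the gate: aluminium plate 39 mm long, z = 6 to 68 mm, upright hinge at lane x = 0, y = 39.5 mm. Rad: 0 = shut across the lane, grows swinging inward (only), 1.57 = along the wall. Light spring; shoving the tin through takes 3 to 15 N, more if the fingers drag down on it. Lift fingers from between the leaves straight up: pulled back outward, they get wedged
- gate_right (a joint): right gate leaf (at -y), mirror image of the left one, same angle meaning
- stop: end bracket with the bumper's sleeve, fixed; same origin and axes as the lane. From it a rod carries a 36 mm square rubber pad, centre z = 36 mm, facing the gate. The rod is hand-set and stays: the pad's face is anywhere from lane x = 118 to 143 mm, unmeasured. The rubber yields 3 N per mm, 8 mm at most. A tin on the pad has its centre 34 mm before that face, clear of the leaves
- paste_tin: bystander: shorter round tin, 70 mm diameter, 58 mm high, origin under its centre; leave alone
- wheel_bolt: bystander: wheel bolt standing on its head, 24 mm wide, 51 mm high, origin under its centre; leave alone
- lug_nut: bystander: wheel nut standing on the bench, 22 mm wide, 26 mm high, origin under its centre; leave alone
There are look-alikes about, which are no part of the job. Leave any green look-alike of the grease_tin alone.

How it is judged (in metres and radians):
On the way, in this order (a step that is already met when the one before it is completed fails the run):
1. the standing tin is in the gateway and holds both leaves open (value of joint each of gate_left, gate_right above 0.5 rad and x of grease_tin in the frame of lane between -0.035 and 0.05 m and contact force between grease_tin and lane above 0.3 N and height (world z) of grease_tin below 0.01 m), for 0.05 s.
2. the tin is pressed on the bumper with at least 4 N for 0.3 s (contact force between grease_tin and stop above 4 N), for 0.3 s.
At the end, for the whole second after the job is handed in: Both gate leaves are shut (under 0.1 rad) and the grease tin stands upright and at rest on the bench inside the lane behind them, its centre 70 to 130 mm beyond the gate line (value of joint each of gate_left, gate_right below 0.1 rad and x of grease_tin in the frame of lane between 0.07 and 0.13 m and y of grease_tin in the frame of lane between -0.03 and 0.03 m and angle between grease_tin's own z axis and vertical below 0.1 rad and height (world z) of grease_tin below 0.01 m and linear speed of grease_tin below 0.01 m/s); the robot touches nothing.
It fails at once if the grease tin is pushed against the lane, gate or bumper with more than 20 N (contact force between grease_tin and lane above 20 N).
It fails at once if the grease tin is tipped over (angle between grease_tin's own z axis and vertical above 0.6 rad).
It fails at once if a bystander (paste tin, wheel bolt, wheel nut) is moved more than 25 mm (distance of any of paste_tin, wheel_bolt, lug_nut from where it was at the start of the episode above 0.025 m).
It also fails if it takes over 70 s, if anything falls off the work surface, if the arm or the gripper's body presses on something with over 40 N, if the wrist force passes 120 N, or if a joint passes its speed limit or range.

ROBOT

A 7-joint arm with a two-finger parallel gripper is mounted at the origin on a cart in front of the work surface, level with it; the furniture and walls round the work are solid. World frame = base frame: x ahead of the robot, y to its left, z up, the work surface at z = 0. Lengths are in m, angles in degrees, forces in N, time in s.
With the tool pointing down it reaches from about 0.425 to 0.875 m from the base axis. Payload 4.7 kg.
Tool frame: the origin (TCP) lies between the finger pads; the fingertips stand env.finger_overhang ahead of it and the grasp point (between the pads) lies 5 mm behind it (env.finger_overhang is the distance from the TCP to the fingertips, in m); z points along the fingers, y is the line along which they close (so a half turn about z gives the same grasp; the last joint's range is limited). The gripper opens to 87 mm and grips with 3 to 60 N. Pads are 19 mm wide; open, the fingers measure 117 mm over their backs; the gripper's body (75 mm by 190 mm) begins 51 mm behind the grasp point.
Start: joints at [42.691, 18.392, -4.016, 83.108, 1.295, 78.541, -3.26], TCP at [0.484, -0.434, 0.214] pointing down, gripper open.
Joint ranges: [-163.93, 163.93], [-17.29, 119.83], [-79.2, 71.16], [3.27, 140.29], [-89.18, 269.18], [5.43, 117.66], [-154.24, 154.24]. Speed limits (degrees/s): [147.25, 147.25, 180, 180, 180, 180, 180].

INTERFACE

Orientations are given as [roll, pitch, yaw] about the fixed x, y, z axes, in that order (R = Rz(yaw) Ry(pitch) Rx(roll)).
In Python, from cell import telemetry, eyes, env, models gives the robot as it stands. The module is installed in compiled form; this text tells all that it offers.
- The arm moves only by the tool drive_tool, never from a script. Its arguments are lists of equal length, an entry for each row: "angular": the turn, a rotation vector about the tool's x, y, z in rad, a list of three; "delta_pos": the shift along the tool's x, y, z in cm, a list of three; "gripper": the finger opening in cm, from 0 to 8.7. A call has 1 to 20 rows; each row shifts and turns the commanded pose from where the row before left it, along the tool's axes as they then stand; what a row does not reach is not made up. A row lasts 1/10 s, in which the tool goes at most 50 mm and 8.59 degrees, less where a joint would pass 70% of its speed; a pose out of reach is approached as far as the arm can. A call with a gripper value outside its range is refused whole. The fingers move at their own pace and stop on an object; "squeeze" is the grip in N (left out, the last holds). Time passes only in rows, so rows that do not move let the fingers close. It gives the time, the measured TCP pose, the force, the opening and the grip force at its end, in the units of the state.
- telemetry.get_obs(): the state, without advancing time (a new reading comes with each control period).
- eyes.read_camera(name): name is "side" or "top"; returns a dict with "pixels" (400x640x3 uint8, red, green, blue), "mtx" (3x3 intrinsics, pixels), "origin" and "orientation" of the camera in the world. Camera axes: x right, y down, z forward; pixel columns grow to the right and rows downward; lengths in m; the calibration is good to about 2 mm. A picture is of the moment at which its call begins. There is no depth.
- env.sign_off(): hands the job in; it is judged then, once.
Trained networks look in a picture, given as the dict that the camera call returned (one of the last four; its "shot" number tells which), for a name from the list of things; names that differ only in an ending like _2 or _b are one class to them, and where a whole thing is asked for, a point or a joint stands for the part that bears it (a point fixed in the world has none). Each returns a list of dicts, best first, with "p" (0 to 1); they miss things now and then, are a little off and sometimes report something else, mostly with a low value. They report only what shows in the picture. A call takes as long as a camera call. They do not tell look-alikes from the thing itself.
- models.search_frame(picture, target): "centre" ([column, row] in pixels, amid what is visible of it).
- models.cut_out(picture, target): "pixels" (400x640 bool, what is visible of it) and "centre" ([column, row] in pixels, amid what is visible of it).
The state is a dict: "time_s": time; "qpos": joint angles; "joint_velocities": joint speeds; "effort": joint torques, N m; "tool_pos": TCP position; "tool_rot": TCP orientation; "force": force on the tool from outside, world axes, zero at the start; "wrist_torque": the same for the moment, N m; "grip_width": finger opening in m; "grasp_force": force on a finger pad.
Only numpy, scipy, OpenCV 4.12 (cv2) and the standard library are available. Lean on these libraries where they do the work, as an engineer would, in place of code of your own. Each camera call takes 0.05 s, during which the arm holds its last target. There are 200 camera calls.

## Working session

There is one attempt and no reset: what is moved stays moved. The work goes in short steps, Python scripts to look and compute and a tool call to move; the robot and the scene stay as the last step left them, time stands still between calls to the robot, and variables do not carry over. Pictures are saved under pics/ and viewed, at most 10 in all, crops included, and the job is handed in when it is done.

Besides the shell and the picture viewer there is one more tool, called by a JSON object that holds its "name" and its "arguments". drive_tool: Moves the arm, as the interface text tells. Its arguments: {"type":"object","properties":{"angular":{"type":"array","items":{"type":"array","items":{"type":"number"}}},"delta_pos":{"type":"array","items":{"type":"array","items":{"type":"number"}}},"gripper":{"type":"array","items":{"type":"number"}},"squeeze":{"type":"number"}},"required":["angular","delta_pos","gripper"]}

```bash
mkdir -p pics; cat > h.py <<'E'
import numpy as np, cv2
from scipy.spatial.transform import Rotation as R
from cell import telemetry, eyes, env, models
def rot(o):
    o=np.array(o,float)
    if o.shape==(3,3): return o
    if o.size==4: return R.from_quat(o).as_matrix()
    return R.from_euler('xyz',o,degrees=True).as_matrix()
def ray(p,uv):
    d=np.linalg.inv(p['mtx'])@np.array([uv[0],uv[1],1.]); return rot(p['orientation'])@d
def onz(p,uv,z):
    d=ray(p,uv); o=np.array(p['origin']); return o+d*(z-o[2])/d[2]
def proj(p,X):
    c=rot(p['orientation']).T@(np.array(X,float)-p['origin']); q=np.array(p['mtx'])@c; return q[:2]/q[2]
def save(p,n,s=None): 
    cv2.imwrite('pics/'+n,p['pixels'][:,:,::-1] if s is None else s)
E
python3 - <<'E'
from h import *
print(telemetry.get_obs(), env.finger_overhang)
for n in('top','side'):
    p=eyes.read_camera(n); save(p,n+'0.png'); print(n,p['origin'],p['orientation'],p['mtx'])
    for t in('grease_tin','lane','mouth','gate_left','gate_right','stop','paste_tin','wheel_bolt','lug_nut'):
        try: print(t,[(np.round(r['centre']),round(r['p'],2),onz(p,r['centre'],0.036).round(3)) for r in models.search_frame(p,t)][:4])
        except Exception as e: print(t,e)
E
```

```text
{'time_s': 0.0, 'qpos': array([42.69168887, 18.43906097, -4.01663236, 83.17669086,  1.29439487,
       78.54160389, -3.26200203]), 'joint_velocities': array([ 0.07098411, -0.0051376 ,  0.12212408,  0.06646171, -0.03987507,
       -0.00230098,  0.16100676]), 'effort': array([-2.53424932e-04, -4.91293502e+01, -4.03788602e-01, -3.12527847e+01,
       -6.37420756e-02,  4.36103053e-02,  1.49815905e-04]), 'tool_pos': array([ 0.4834606 , -0.43358737,  0.21334601]), 'tool_rot': array([-1.79887863e+02,  4.96720539e-03,  4.81170271e+01]), 'force': array([-0.15417882, -0.18275508,  0.62638876]), 'wrist_torque': array([ 0.07518754, -0.03832387, -0.01056144]), 'grasp_force': 0.0, 'grip_width': 0.08693776294411933} 0.014
top [0.4346156  0.02946934 1.17513906] [-175.7779241     1.1342195   -90.37980199] [[388.71065072   0.         317.39290702]
 [  0.         388.71065072 199.04424498]
 [  0.           0.           1.        ]]
grease_tin [(array([209., 254.]), 0.91, array([0.361, 0.37 , 0.036])), (array([204., 172.]), 0.87, array([0.601, 0.389, 0.036])), (array([235., 212.]), 0.69, array([0.484, 0
[... 535 characters left out ...]
] [[426.75152307   0.         320.59329364]
 [  0.         426.75152307 198.63090081]
 [  0.           0.           1.        ]]
grease_tin [(array([412., 306.]), 0.91, array([0.355, 0.368, 0.036])), (array([355., 285.]), 0.87, array([0.482, 0.294, 0.036])), (array([312., 331.]), 0.64, array([0.603, 0.388, 0.036]))]
lane [(array([298., 242.]), 0.62, array([0.607, 0.158, 0.036]))]
mouth [(array([296., 236.]), 0.68, array([0.61 , 0.138, 0.036]))]
gate_left []
gate_right []
stop [(array([267., 247.]), 0.59, array([0.689, 0.158, 0.036]))]
paste_tin [(array([332., 121.]), 0.88, array([ 0.449, -0.226,  0.036])), (array([271., 143.]), 0.69, array([ 0.644, -0.172,  0.036]))]
wheel_bolt []
lug_nut []
```

```bash
python3 - <<'E'
import cv2
a=cv2.imread('pics/top0.png')[100:300,170:450]; b=cv2.imread('pics/side0.png')[90:370,200:480]
cv2.imwrite('pics/a.png',cv2.resize(a,None,fx=2.8,fy=2.8,interpolation=cv2.INTER_CUBIC)); cv2.imwrite('pics/b.png',cv2.resize(b,None,fx=2.1,fy=2.1,interpolation=cv2.INTER_CUBIC))
E
```

```text
(no output)
```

View pics/a.png

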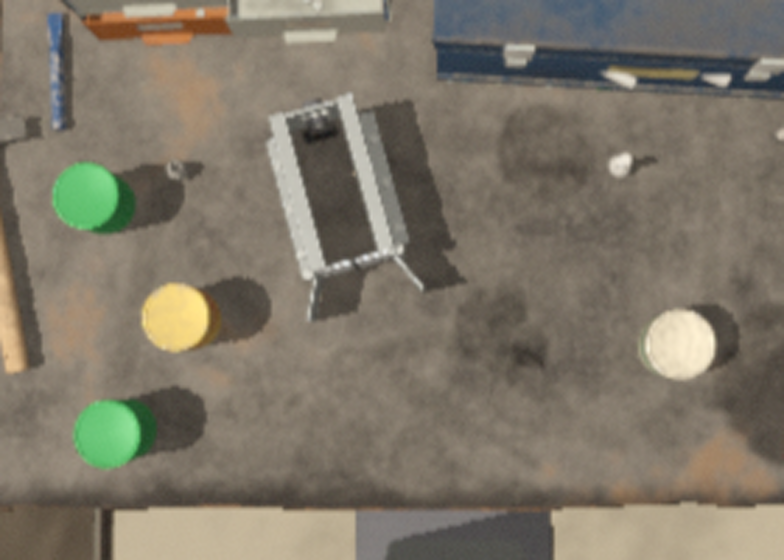

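View pics/b.png

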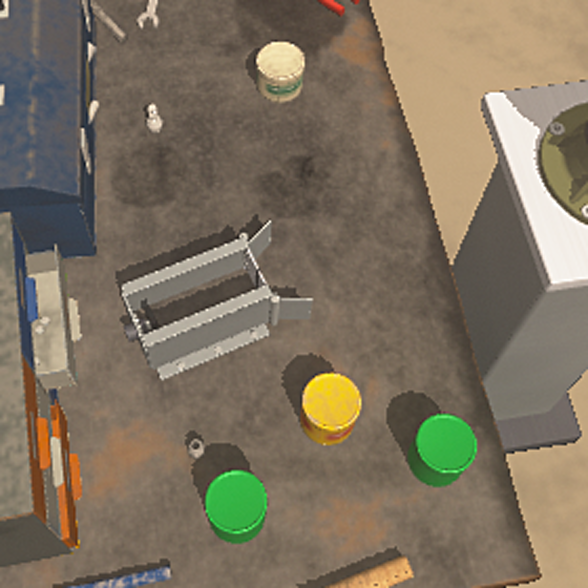

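The top view shows the yellow tin at about px (233,213), with two green look-alikes beside it. The lane's slot runs from about (295,192) at the gate to (282,140) at the far end.

```bash
cat > lane.py <<'E'
from h import *
def ov(p,x,y,th,box,s):
    im=cv2.resize(p['pixels'][box[1]:box[3],box[0]:box[2],::-1],None,fx=s,fy=s,interpolation=cv2.INTER_CUBIC).copy()
    T=lambda v:np.array([x+v[0]*np.cos(th)-v[1]*np.sin(th),y+v[0]*np.sin(th)+v[1]*np.cos(th),v[2]])
    def L(a,b,c):
        q=[tuple(int(k) for k in ((proj(p,T(v))-box[:2]+.5)*s)) for v in(a,b)]; cv2.line(im,q[0],q[1],c,1)
    for g in(1,-1):
        L((0,g*.028,.081),(.165,g*.028,.081),(0,0,255)); L((0,g*.041,.081),(.165,g*.041,.081),(0,255,0))
        L((-.005,g*.041,.062),(-.046,g*.0615,.062),(255,0,0))
    L((0,-.041,.081),(0,.041,.081),(0,255,255)); L((.165,-.041,.081),(.165,.041,.081),(0,255,255))
    return im
E
python3 - <<'E'
from lane import *
P=eyes.read_camera('top'); S=eyes.read_camera('side')
c=lambda u,v:onz(P,(170+u/2.8-.5,100+v/2.8-.5),.081)
n=(c(323,266)+c(380,252))/2; f=(c(288,116)+c(338,103))/2
th=np.arctan2(f[1]-n[1],f[0]-n[0]); print(n,f,np.degrees(th),np.linalg.norm(f-n))
n=n[:2]
a=ov(P,*n,th,(255,125,330,225),5.2); b=ov(S,*n,th,(245,185,360,280),3.4)
print(a.shape,b.shape); W=np.zeros((max(a.shape[0],b.shape[0]),a.shape[1]+b.shape[1],3),np.uint8); W[:a.shape[0],:a.shape[1]]=a; W[:b.shape[0],a.shape[1]:]=b
save(P,'ov.png',W)
for p in(P,S):
    for r in models.cut_out(p,'grease_tin'):
        m=r['pixels']; col=p['pixels'][m].mean(0); k=cv2.minEnclosingCircle(np.argwhere(m)[:,::-1].astype(np.int32))
        hsv=cv2.cvtColor(p['pixels'],cv2.COLOR_RGB2HSV); yl=(m&(hsv[...,0]>18)&(hsv[...,0]<33)&(hsv[...,1]>110)); print(col.round(),r['centre'],onz(p,r['centre'],.036).round(4),k)
E
```

```text
[0.53604648 0.11374611 0.081     ] [0.68976597 0.1527706  0.081     ] 14.244649188393698 0.15859569585839497
(520, 390, 3) (323, 391, 3)
[ 96. 173. 106.] [208.7, 253.1] [0.3629 0.3705 0.036 ] ((210.632080078125, 254.0471649169922), 14.927157402038574)
[217. 190. 118.] [237.0, 213.1] [0.4793 0.2884 0.036 ] ((234.38888549804688, 213.5), 13.838895797729492)
[ 88. 168. 100.] [201.5, 170.5] [0.6067 0.3955 0.036 ] ((203.5, 171.5), 14.714038848876953)
[124. 117. 106.] [234.4, 162.4] [0.6301 0.2975 0.036 ] ((233.0, 161.0), 3.6056511402130127)
[213. 172.  51.] [354.1, 283.2] [0.4828 0.29   0.036 ] ((356.5, 284.0), 17.356653213500977)
[ 56. 159.  65.] [409.4, 305.2] [0.3605 0.3657 0.036 ] ((410.25, 304.5833435058594), 17.978858947753906)
[ 54. 171.  67.] [308.9, 330.0] [0.6112 0.385  0.036 ] ((312.0, 330.5294189453125), 17.58478546142578)
[184. 169. 151.] [271.1, 145.3] [ 0.6431 -0.1643  0.036 ] ((273.0, 146.5), 5.852449893951416)
```

View pics/ov.png

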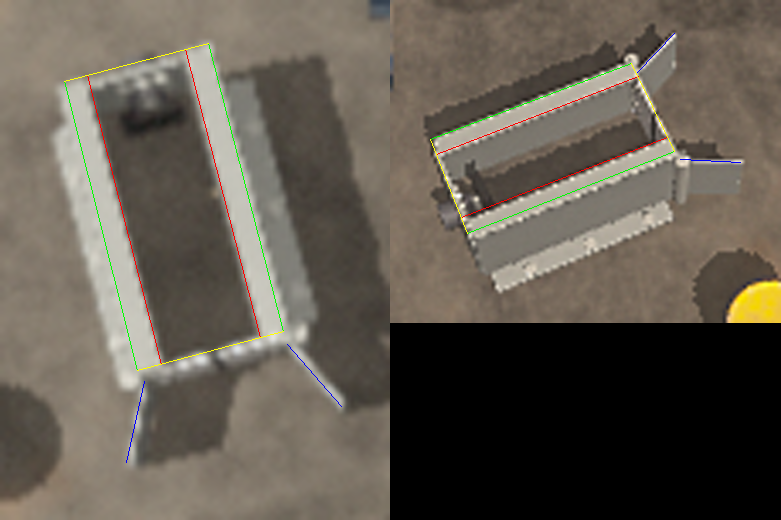

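{"name": "drive_tool", "arguments": {"angular": [[0, 0, 0.074], [0, 0, 0.148], [0, 0, 0.148], [0, 0, 0.148], [0, 0, 0.074], [0, 0, 0], [0, 0, 0], [0, 0, 0], [0, 0, 0], [0, 0, 0], [0, 0, 0], [0, 0, 0], [0, 0, 0], [0, 0, 0], [0, 0, 0], [0, 0, 0], [0, 0, 0], [0, 0, 0], [0, 0, 0], [0, 0, 0]], "delta_pos": [[0, 0, 0], [0, 0, 0], [0, 0, 0], [0, 0, 0], [0, 0, 0], [0.6, -2.4, 0], [1, -4, 0], [1, -4, 0], [1, -4, 0], [1, -4, 0], [1, -4, 0], [1, -4, 0], [1, -4, 0], [1, -4, 0], [1, -4, 0], [1, -4, 0], [1, -4, 0], [1, -4, 0], [1, -4, 0], [1, -4, 0]], "gripper": [8.7, 8.7, 8.7, 8.7, 8.7, 8.7, 8.7, 8.7, 8.7, 8.7, 8.7, 8.7, 8.7, 8.7, 8.7, 8.7, 8.7, 8.7, 8.7, 8.7]}}

```text
time_s: 3.2
tool_pos: [0.4821, 0.1696, 0.2148]
tool_rot: [180.0, -0.1, 14.2]
force: [1.0, 0.0, 0.2]
grip_width: 0.0872
grasp_force: 0.0
```

{"name": "drive_tool", "arguments": {"angular": [[0, 0, 0], [0, 0, 0], [0, 0, 0], [0, 0, 0], [0, 0, 0], [0, 0, 0], [0, 0, 0]], "delta_pos": [[0.8, -3, 0], [0.8, -3, 0], [0.8, -3, 0], [0.7, -3, 0], [0, 0, 3], [0, 0, 3], [0, 0, 0]], "gripper": [8.7, 8.7, 8.7, 8.7, 8.7, 8.7, 8.7]}}

```text
time_s: 3.9
tool_pos: [0.4803, 0.2903, 0.1505]
tool_rot: [179.9, 0.4, 14.2]
force: [0.2, -0.2, 0.2]
grip_width: 0.0871
grasp_force: 0.0
```

```bash
python3 - <<'E'
from h import *
print(telemetry.get_obs()['tool_pos'],telemetry.get_obs()['tool_rot'])
p=eyes.read_camera('side')
x,y=.483,.294
im=p['pixels'][210:350,280:430,::-1].copy(); im=cv2.resize(im,None,fx=4,fy=4,interpolation=cv2.INTER_CUBIC)
for z,c in((0,(0,0,255)),(.072,(255,0,0))):
    q=np.array([(proj(p,(x+.034*np.cos(t),y+.034*np.sin(t),z))-[280,210]+.5)*4 for t in np.linspace(0,6.28,60)]).astype(np.int32); cv2.polylines(im,[q],True,c,1)
save(p,'g.png',im)
E
```

```text
[0.48027169 0.29028311 0.15045851] [179.88926734   0.43672145  14.22792248]
```

View pics/g.png

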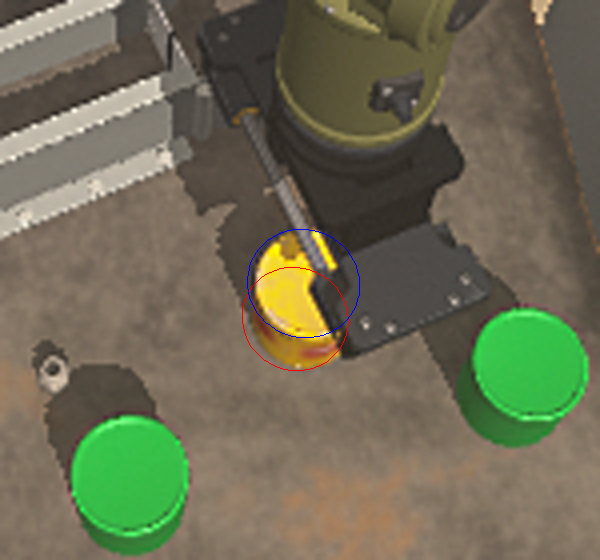

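The fingers straddle the yellow tin: its projected outline sits within 1–2 mm of the tin in the picture, with the lid centred at about crop (305,283).

{"name": "drive_tool", "arguments": {"angular": [[0, 0, 0], [0, 0, 0], [0, 0, 0], [0, 0, 0], [0, 0, 0], [0, 0, 0], [0, 0, 0], [0, 0, 0], [0, 0, 0], [0, 0, 0], [0, 0, 0], [0, 0, 0], [0, 0, 0]], "delta_pos": [[0.3, -0.3, 0], [0, 0, 2], [0, 0, 2.5], [0, 0, 2.5], [0, 0, 2.5], [0, 0, 1.5], [0, 0, 0.4], [0, 0, 0], [0, 0, 0], [0, 0, 0], [0, 0, 0], [0, 0, 0], [0, 0, 0]], "gripper": [8.7, 8.7, 8.7, 8.7, 8.7, 8.7, 8.7, 8.7, 6.3, 6.3, 6.3, 6.3, 6.3], "squeeze": 20}}

```text
time_s: 5.25
tool_pos: [0.4856, 0.2955, 0.0413]
tool_rot: [180.0, -0.1, 14.2]
force: [0.0, -1.5, 5.0]
grip_width: 0.0676
grasp_force: 20.0
```

{"name": "drive_tool", "arguments": {"angular": [[0, 0, 0], [0, 0, 0], [0, 0, 0], [0, 0, 0], [0, 0, 0], [0, 0, 0], [0, 0, 0], [0, 0, 0], [0, 0, 0], [0, 0, 0], [0, 0, 0], [0, 0, 0], [0, 0, 0], [0, 0, 0], [0, 0, 0], [0, 0, 0]], "delta_pos": [[0, 0, -1], [0, 0, -2], [0, 0, -2], [0, 0, -2], [0, 0, -2], [0, 0, -1], [-0.4, 1.3, 0], [-0.9, 2.5, 0], [-0.9, 3, 0], [-0.9, 3, 0], [-0.9, 3, 0], [-0.9, 2.5, 0], [-0.8, 2, 0], [-0.5, 1.5, 0], [0, 0, 0], [0, 0, 0]], "gripper": [6.3, 6.3, 6.3, 6.3, 6.3, 6.3, 6.3, 6.3, 6.3, 6.3, 6.3, 6.3, 6.3, 6.3, 6.3, 6.3], "squeeze": 25}}

```text
time_s: 6.85
tool_pos: [0.4702, 0.0977, 0.1396]
tool_rot: [-180.0, 0.1, 14.1]
force: [-1.8, 0.7, -3.2]
grip_width: 0.0679
grasp_force: 25.0
```

```bash
python3 - <<'E'
from h import *
o=telemetry.get_obs(); print(o['tool_pos'],o['tool_rot'],o['force'],o['grip_width'])
p=eyes.read_camera('side'); save(p,'c.png',cv2.resize(p['pixels'][170:330,230:430,::-1],None,fx=3,fy=3,interpolation=cv2.INTER_CUBIC))
E
```

```text
[0.47019692 0.09772115 0.13956545] [-1.79971024e+02  8.28928159e-02  1.41285051e+01] [-1.78593476  0.65557601 -3.23298632] 0.06788757888612874
```

View pics/c.png

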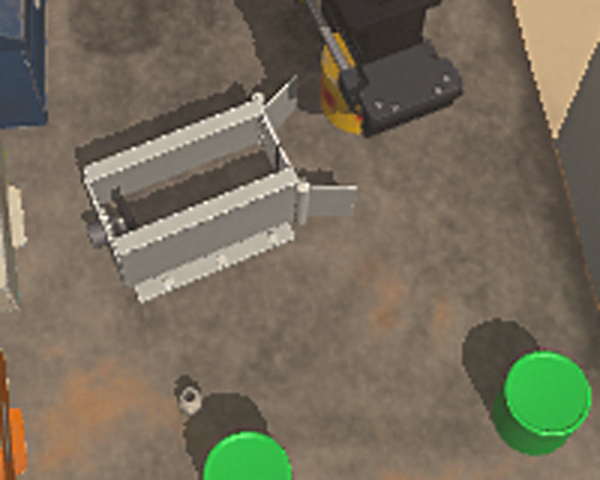

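The tin is held at about crop (340,90), lined up in front of the mouth. Next I lower it.

{"name": "drive_tool", "arguments": {"angular": [[0, 0, 0], [0, 0, 0], [0, 0, 0], [0, 0, 0], [0, 0, 0], [0, 0, 0], [0, 0, 0], [0, 0, 0]], "delta_pos": [[0, 0, 1.5], [0, 0, 2.5], [0, 0, 2.5], [0, 0, 1.8], [0, 0, 0.8], [0, 0, 0.4], [0, 0, 0.2], [0, 0, 0]], "gripper": [6.3, 6.3, 6.3, 6.3, 6.3, 6.3, 6.3, 6.3]}}

```text
time_s: 7.7
tool_pos: [0.4716, 0.0984, 0.044]
tool_rot: [180.0, -0.1, 14.2]
force: [0.5, -1.1, -3.5]
grip_width: 0.0679
grasp_force: 25.0
```

{"name": "drive_tool", "arguments": {"angular": [[0, 0, 0], [0, 0, 0], [0, 0, 0]], "delta_pos": [[0, 0, 0.2], [0, 0, 0.1], [0, 0, 0]], "gripper": [6.3, 6.3, 6.3]}}

```text
time_s: 8.0
tool_pos: [0.4716, 0.0982, 0.0413]
tool_rot: [180.0, -0.1, 14.2]
force: [-1.0, 0.4, 1.4]
grip_width: 0.0677
grasp_force: 25.0
```

{"name": "drive_tool", "arguments": {"angular": [[0, 0, 0], [0, 0, 0], [0, 0, 0], [0, 0, 0], [0, 0, 0], [0, 0, 0], [0, 0, 0], [0, 0, 0], [0, 0, 0], [0, 0, 0], [0, 0, 0], [0, 0, 0]], "delta_pos": [[0, 0, 0], [0, 0, 0], [0, 0, 0], [0, 0, -1], [0, 0, -2], [0, 0, -2.5], [0, 0, -1.5], [-1.5, 0, 0], [-2.5, 0, 0], [-1.5, 0, 0], [0, 0, 0], [0, 0, 0]], "gripper": [8, 8, 8, 8, 8, 8, 8, 4, 0, 0, 0, 0]}}

```text
time_s: 9.2
tool_pos: [0.4186, 0.0847, 0.1113]
tool_rot: [180.0, -0.1, 14.2]
force: [-0.6, -0.1, -0.8]
grip_width: 0.0481
grasp_force: 0.0
```

```bash
python3 - <<'E'
from h import *
o=telemetry.get_obs(); print(o['tool_pos'],o['tool_rot'],o['force'],o['grip_width'])
for n in('side','top'):
    p=eyes.read_camera(n)
    for r in models.cut_out(p,'grease_tin'):
        c=p['pixels'][r['pixels']].mean(0)
        if c[0]>c[1]: print(n,r['p'],c.round(),np.round(r['centre']),onz(p,r['centre'],.04).round(4),r['pixels'].sum())
    if n=='side': save(p,'d.png',cv2.resize(p['pixels'][170:290,250:410,::-1],None,fx=4,fy=4,interpolation=cv2.INTER_CUBIC))
E
```

```text
[0.41857314 0.08470342 0.11127259] [ 1.79962260e+02 -1.19090514e-01  1.41931217e+01] [-0.62790487 -0.07929289 -0.81509726] 0.048086906898749636
side 0.87 [208. 167.  51.] [349. 215.] [0.4597 0.1018 0.04  ] 709
top 0.65 [230. 202. 128.] [300. 209.] [0.4898 0.1019 0.04  ] 87
top 0.28 [162. 160. 151.] [277. 171.] [0.6037 0.1709 0.04  ] 1478
```

View pics/d.png

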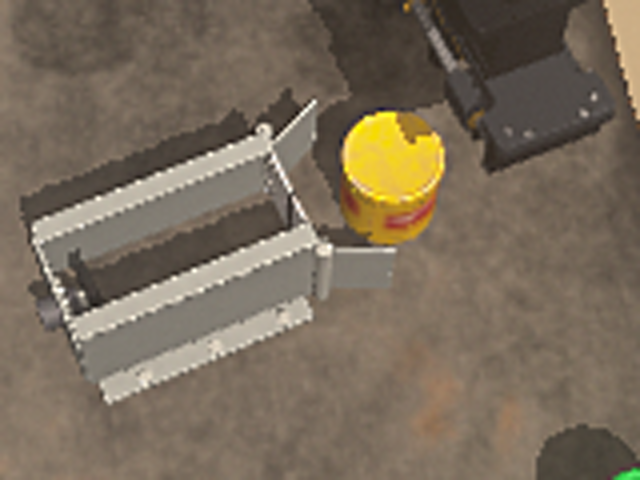

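The tin stands upright in front of the mouth, its lid centre at about crop (394,157). I'll work out its position before lowering the fingers behind it.

```bash
python3 - <<'E'
from h import *
p=eyes.read_camera('side')
for uv,z in(((394,157),.072),((388,207),.0)): print(onz(p,(250+uv[0]/4-.5,170+uv[1]/4-.5),z))
u=lambda x,y:onz(p,(250+x/4-.5,170+y/4-.5),.072)
print(u(343,157),u(445,157),u(394,111),u(394,202))
E
```

```text
[0.46342789 0.09944303 0.072     ]
[0.4635523  0.10112631 0.        ]
[0.49671622 0.09411478 0.072     ] [0.43012903 0.10477296 0.072     ] [0.45677225 0.06525507 0.072     ] [0.46975183 0.13192714 0.072     ]
```

{"name": "drive_tool", "arguments": {"angular": [[0, 0, 0], [0, 0, 0], [0, 0, 0], [0, 0, 0], [0, 0, 0], [0, 0, 0]], "delta_pos": [[0, 0, 0], [0, 0, 0], [0, 0, 0], [0, 0, 0], [0, 0, 0], [0, 0, 0]], "gripper": [0, 0, 0, 0, 0, 0]}}

```text
time_s: 10.05
tool_pos: [0.4177, 0.0846, 0.1104]
tool_rot: [180.0, -0.0, 14.2]
force: [-0.7, 0.4, -0.7]
grip_width: 0.0009
grasp_force: 0.0
```

{"name": "drive_tool", "arguments": {"angular": [[0, 0, 0], [0, 0, 0], [0, 0, 0], [0, 0, 0], [0, 0, 0], [0, 0, 0], [0, 0, 0]], "delta_pos": [[-0.6, -0.3, 0], [0, 0, 0], [0, 0, 1.5], [0, 0, 2.5], [0, 0, 2], [0, 0, 0.9], [0, 0, 0]], "gripper": [0, 0, 0, 0, 0, 0, 0]}}

```text
time_s: 10.75
tool_pos: [0.4101, 0.0859, 0.0405]
tool_rot: [-180.0, 0.1, 14.2]
force: [0.3, -0.4, 0.9]
grip_width: 0.0004
grasp_force: 0.0
```

{"name": "drive_tool", "arguments": {"angular": [[0, 0, 0], [0, 0, 0], [0, 0, 0], [0, 0, 0], [0, 0, 0], [0, 0, 0], [0, 0, 0], [0, 0, 0], [0, 0, 0], [0, 0, 0]], "delta_pos": [[0.4, 0, 0], [0.4, 0, 0], [0.4, 0, 0], [0.4, 0, 0], [0.4, 0, 0], [0.4, 0, 0], [0.4, 0, 0], [0.4, 0, 0], [0.4, 0, 0], [0, 0, 0]], "gripper": [0, 0, 0, 0, 0, 0, 0, 0, 0, 0]}}

```text
time_s: 11.75
tool_pos: [0.447, 0.0952, 0.0414]
tool_rot: [-180.0, -0.1, 14.2]
force: [-0.4, -0.1, -0.7]
grip_width: 0.0009
grasp_force: 0.0
```

{"name": "drive_tool", "arguments": {"angular": [[0, 0, 0], [0, 0, 0], [0, 0, 0], [0, 0, 0], [0, 0, 0], [0, 0, 0]], "delta_pos": [[0.3, 0, 0], [0.3, 0, 0], [0.3, 0, 0], [0.3, 0, 0], [0.3, 0, 0], [0.3, 0, 0]], "gripper": [0, 0, 0, 0, 0, 0]}}

```text
time_s: 12.35
tool_pos: [0.463, 0.099, 0.0413]
tool_rot: [180.0, 0.1, 14.2]
force: [-4.8, -1.0, 4.0]
grip_width: 0.0006
grasp_force: 2.7
```

```bash
python3 - <<'E'
from h import *
o=telemetry.get_obs(); print(o['tool_pos'],o['force'])
p=eyes.read_camera('side')
for r in models.cut_out(p,'grease_tin'):
    c=p['pixels'][r['pixels']].mean(0)
    if c[0]>c[1]: print(r['p'],r['centre'],onz(p,r['centre'],.04))
save(p,'e.png',cv2.resize(p['pixels'][170:290,250:410,::-1],None,fx=4,fy=4,interpolation=cv2.INTER_CUBIC))
E
```

```text
[0.4629955  0.09902728 0.0413324 ] [-4.76604209 -0.97211435  4.00754114]
0.71 [332.5, 216.4] [0.50411829 0.09959188 0.04      ]
```

View pics/e.png

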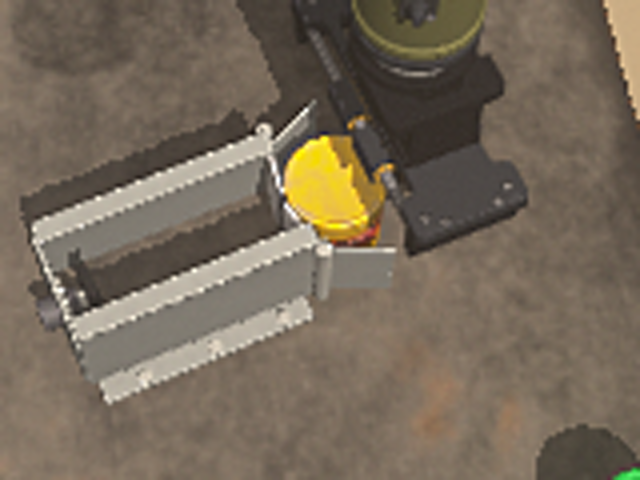

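The tin is upright, its lid at about crop (330,180), and it is touching the leaves on the centre line. I'll keep pushing.

{"name": "drive_tool", "arguments": {"angular": [[0, 0, 0], [0, 0, 0], [0, 0, 0], [0, 0, 0], [0, 0, 0], [0, 0, 0]], "delta_pos": [[0.2, 0, 0], [0.2, 0, 0], [0.2, 0, 0], [0.2, 0, 0], [0.2, 0, 0], [0.2, 0, 0]], "gripper": [0, 0, 0, 0, 0, 0]}}

```text
time_s: 13.05
tool_pos: [0.4734, 0.1015, 0.0412]
tool_rot: [180.0, 0.2, 14.2]
force: [-7.8, -1.9, 6.4]
grip_width: 0.0006
grasp_force: 4.4
```

{"name": "drive_tool", "arguments": {"angular": [[0, 0, 0], [0, 0, 0], [0, 0, 0], [0, 0, 0], [0, 0, 0]], "delta_pos": [[0.1, 0, -0.1], [0.2, 0, -0.05], [0.2, 0, 0], [0.2, 0, 0], [0.2, 0, 0]], "gripper": [0, 0, 0, 0, 0]}}

```text
time_s: 13.55
tool_pos: [0.4816, 0.1031, 0.0417]
tool_rot: [179.9, 0.3, 14.2]
force: [-6.7, -3.6, 0.8]
grip_width: 0.0007
grasp_force: 3.7
```

{"name": "drive_tool", "arguments": {"angular": [[0, 0, 0], [0, 0, 0], [0, 0, 0], [0, 0, 0], [0, 0, 0], [0, 0, 0]], "delta_pos": [[0.2, 0, 0], [0.2, 0, 0], [0.2, 0, 0], [0.2, 0, 0], [0.2, 0, 0], [0.2, 0, 0]], "gripper": [0, 0, 0, 0, 0, 0]}}

```text
time_s: 14.15
tool_pos: [0.4932, 0.1054, 0.0418]
tool_rot: [179.9, 0.3, 14.1]
force: [-7.4, -3.1, 2.0]
grip_width: 0.0007
grasp_force: 3.7
```

{"name": "drive_tool", "arguments": {"angular": [[0, 0, 0], [0, 0, 0], [0, 0, 0], [0, 0, 0], [0, 0, 0], [0, 0, 0], [0, 0, 0]], "delta_pos": [[0.2, 0, -0.05], [0.2, 0, 0], [0.2, 0, 0], [0.2, 0, 0], [0.2, 0, 0], [0.2, 0, 0], [0.2, 0, 0]], "gripper": [0, 0, 0, 0, 0, 0, 0]}}

```text
time_s: 14.85
tool_pos: [0.5088, 0.1107, 0.0431]
tool_rot: [-180.0, 0.0, 14.2]
force: [-3.1, -2.4, -0.4]
grip_width: 0.0006
grasp_force: 2.0
```

```bash
python3 - <<'E'
from h import *
o=telemetry.get_obs(); print(o['tool_pos'],o['force'])
p=eyes.read_camera('side')
save(p,'f.png',cv2.resize(p['pixels'][170:290,250:410,::-1],None,fx=4,fy=4,interpolation=cv2.INTER_CUBIC))
E
```

```text
[0.50879929 0.11070925 0.04307392] [-3.08440481 -2.37080712 -0.39760156]
```

View pics/f.png

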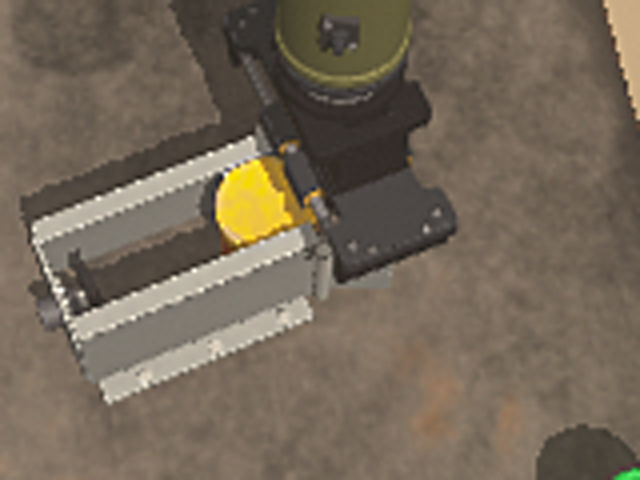

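The tin is through the gateway, its lid at about crop (255,200), standing inside the lane. I'll carry on towards the bumper.

{"name": "drive_tool", "arguments": {"angular": [[0, 0, 0], [0, 0, 0], [0, 0, 0], [0, 0, 0], [0, 0, 0], [0, 0, 0], [0, 0, 0], [0, 0, 0], [0, 0, 0], [0, 0, 0]], "delta_pos": [[0.3, 0.02, 0], [0.3, 0.02, 0], [0.3, 0.02, 0], [0.3, 0.02, 0], [0.3, 0.02, 0], [0.3, 0.02, 0], [0.3, 0.02, 0], [0.3, 0.02, 0], [0.3, 0.02, 0], [0.3, 0.02, 0]], "gripper": [0, 0, 0, 0, 0, 0, 0, 0, 0, 0]}}

```text
time_s: 15.9
tool_pos: [0.5393, 0.1164, 0.0436]
tool_rot: [180.0, -0.1, 14.2]
force: [-1.9, -1.2, 0.1]
grip_width: 0.0003
grasp_force: 1.2
```

{"name": "drive_tool", "arguments": {"angular": [[0, 0, 0], [0, 0, 0], [0, 0, 0], [0, 0, 0], [0, 0, 0], [0, 0, 0], [0, 0, 0], [0, 0, 0], [0, 0, 0], [0, 0, 0]], "delta_pos": [[0.3, 0, 0], [0.3, 0, 0], [0.3, 0, 0], [0.3, 0, 0], [0.3, 0, 0], [0.3, 0, 0], [0.3, 0, 0], [0.3, 0, 0], [0.3, 0, 0], [0.3, 0, 0]], "gripper": [0, 0, 0, 0, 0, 0, 0, 0, 0, 0]}}

```text
time_s: 16.9
tool_pos: [0.5681, 0.1235, 0.0434]
tool_rot: [180.0, -0.0, 14.2]
force: [-1.9, -1.3, 1.5]
grip_width: 0.0005
grasp_force: 1.5
```

{"name": "drive_tool", "arguments": {"angular": [[0, 0, 0], [0, 0, 0], [0, 0, 0], [0, 0, 0], [0, 0, 0]], "delta_pos": [[0.1, 0, 0], [0.1, 0, 0], [0.1, 0, 0], [0.1, 0, 0], [0.1, 0, 0]], "gripper": [0, 0, 0, 0, 0]}}

```text
time_s: 17.4
tool_pos: [0.5729, 0.1251, 0.0435]
tool_rot: [-180.0, -0.0, 14.2]
force: [-1.9, -0.1, 1.6]
grip_width: 0.0001
grasp_force: 1.0
```

{"name": "drive_tool", "arguments": {"angular": [[0, 0, 0], [0, 0, 0], [0, 0, 0], [0, 0, 0]], "delta_pos": [[0.1, 0, 0], [0.1, 0, 0], [0.1, 0, 0], [0.1, 0, 0]], "gripper": [0, 0, 0, 0]}}

```text
time_s: 17.8
tool_pos: [0.5765, 0.1259, 0.0435]
tool_rot: [180.0, -0.0, 14.2]
force: [-2.1, -0.8, -0.2]
grip_width: 0.0005
grasp_force: 1.1
```

{"name": "drive_tool", "arguments": {"angular": [[0, 0, 0], [0, 0, 0], [0, 0, 0], [0, 0, 0], [0, 0, 0]], "delta_pos": [[0.1, 0, 0], [0.1, 0, 0], [0.1, 0, 0], [0.1, 0, 0], [0.1, 0, 0]], "gripper": [0, 0, 0, 0, 0]}}

```text
time_s: 18.3
tool_pos: [0.5814, 0.1271, 0.0435]
tool_rot: [180.0, -0.0, 14.2]
force: [-3.1, -0.4, 0.2]
grip_width: 0.0003
grasp_force: 1.1
```

{"name": "drive_tool", "arguments": {"angular": [[0, 0, 0], [0, 0, 0], [0, 0, 0], [0, 0, 0]], "delta_pos": [[0.1, 0, 0], [0.1, 0, 0], [0.1, 0, 0], [0.1, 0, 0]], "gripper": [0, 0, 0, 0]}}

```text
time_s: 18.7
tool_pos: [0.5853, 0.128, 0.0434]
tool_rot: [180.0, -0.0, 14.2]
force: [-2.4, -0.5, 0.5]
grip_width: 0.0003
grasp_force: 1.1
```

{"name": "drive_tool", "arguments": {"angular": [[0, 0, 0], [0, 0, 0], [0, 0, 0], [0, 0, 0]], "delta_pos": [[0.1, 0, 0], [0.1, 0, 0], [0.1, 0, 0], [0.1, 0, 0]], "gripper": [0, 0, 0, 0]}}

```text
time_s: 19.1
tool_pos: [0.5891, 0.129, 0.0434]
tool_rot: [180.0, 0.0, 14.2]
force: [-1.7, -1.1, 1.2]
grip_width: 0.0006
grasp_force: 1.1
```

{"name": "drive_tool", "arguments": {"angular": [[0, 0, 0], [0, 0, 0], [0, 0, 0], [0, 0, 0]], "delta_pos": [[0.1, 0, 0], [0.1, 0, 0], [0.1, 0, 0], [0.1, 0, 0]], "gripper": [0, 0, 0, 0]}}

```text
time_s: 19.5
tool_pos: [0.593, 0.13, 0.0434]
tool_rot: [180.0, 0.0, 14.2]
force: [-2.4, 0.1, 0.9]
grip_width: 0.0002
grasp_force: 1.1
```

{"name": "drive_tool", "arguments": {"angular": [[0, 0, 0], [0, 0, 0], [0, 0, 0], [0, 0, 0]], "delta_pos": [[0.1, 0, 0], [0.1, 0, 0], [0.1, 0, 0], [0.1, 0, 0]], "gripper": [0, 0, 0, 0]}}

```text
time_s: 19.9
tool_pos: [0.595, 0.1305, 0.0434]
tool_rot: [180.0, 0.2, 14.2]
force: [-8.8, -1.5, 6.7]
grip_width: 0.0007
grasp_force: 4.5
```

{"name": "drive_tool", "arguments": {"angular": [[0, 0, 0], [0, 0, 0], [0, 0, 0]], "delta_pos": [[0.1, 0, -0.1], [0.05, 0, 0], [0, 0, 0]], "gripper": [0, 0, 0]}}

```text
time_s: 20.2
tool_pos: [0.5957, 0.1306, 0.0436]
tool_rot: [180.0, 0.3, 14.2]
force: [-7.5, -2.0, 4.1]
grip_width: 0.0003
grasp_force: 4.1
```

{"name": "drive_tool", "arguments": {"angular": [[0, 0, 0], [0, 0, 0], [0, 0, 0]], "delta_pos": [[0.1, 0, 0], [0.1, 0, 0], [0, 0, 0]], "gripper": [0, 0, 0]}}

```text
time_s: 20.5
tool_pos: [0.5963, 0.1308, 0.0436]
tool_rot: [180.0, 0.5, 14.2]
force: [-10.9, -1.7, 6.5]
grip_width: 0.0005
grasp_force: 5.8
```

{"name": "drive_tool", "arguments": {"angular": [[0, 0, 0], [0, 0, 0], [0, 0, 0], [0, 0, 0], [0, 0, 0], [0, 0, 0], [0, 0, 0], [0, 0, 0], [0, 0, 0], [0, 0, 0]], "delta_pos": [[0.1, 0, -0.05], [0, 0, 0], [0, 0, 0], [0, 0, 0], [0, 0, 0], [0, 0, 0], [0, 0, 0], [0, 0, 0], [0, 0, 0], [0, 0, 0]], "gripper": [0, 0, 0, 0, 0, 0, 0, 0, 0, 0]}}

```text
time_s: 21.5
tool_pos: [0.5967, 0.1308, 0.0436]
tool_rot: [180.0, 0.6, 14.2]
force: [-11.4, -2.8, 5.6]
grip_width: 0.0003
grasp_force: 6.1
```

{"name": "drive_tool", "arguments": {"angular": [[0, 0, 0], [0, 0, 0], [0, 0, 0], [0, 0, 0], [0, 0, 0]], "delta_pos": [[-0.2, 0, 0], [-0.2, 0, 0], [-0.2, 0, 0], [-0.2, 0, 0], [0, 0, 0]], "gripper": [0, 0, 0, 0, 0]}}

```text
time_s: 22.0
tool_pos: [0.5945, 0.1304, 0.0456]
tool_rot: [180.0, -0.1, 14.2]
force: [-0.2, -0.2, 0.7]
grip_width: 0.0003
grasp_force: 0.3
```

Contact is released, so I'll lift straight up.

{"name": "drive_tool", "arguments": {"angular": [[0, 0, 0], [0, 0, 0], [0, 0, 0], [0, 0, 0], [0, 0, 0], [0, 0, 0], [0, 0, 0], [0, 0, 0], [0, 0, 0]], "delta_pos": [[-0.1, 0, 0], [0, 0, -0.5], [0, 0, -1], [0, 0, -2], [0, 0, -2.5], [0, 0, -3], [0, 0, -3], [0, 0, -3], [0, 0, 0]], "gripper": [0, 0, 0, 0, 0, 0, 0, 0, 0]}}

```text
time_s: 22.9
tool_pos: [0.5956, 0.131, 0.2014]
tool_rot: [180.0, -0.6, 14.2]
force: [0.1, 0.1, -0.0]
grip_width: 0.0003
grasp_force: 0.0
```

```bash
python3 - <<'E'
from h import *
o=telemetry.get_obs(); print(o['tool_pos'],o['force'])
p=eyes.read_camera('side')
save(p,'z.png',cv2.resize(p['pixels'][170:290,250:410,::-1],None,fx=4,fy=4,interpolation=cv2.INTER_CUBIC))
E
```

```text
[0.5955977  0.13104957 0.20138678] [ 0.14438654  0.10509445 -0.02496937]
```

View pics/z.png

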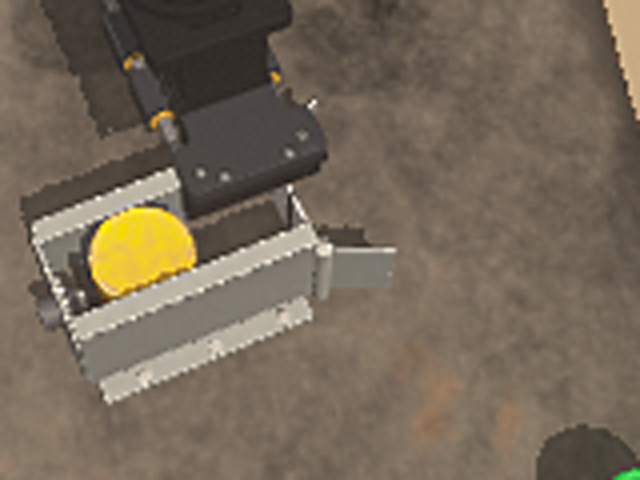

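The tin is seated at about crop (142,253) and the left leaf looks shut, but the hand hides the right leaf. I'll raise the hand and check once more.

{"name": "drive_tool", "arguments": {"angular": [[0, 0, 0], [0, 0, 0], [0, 0, 0], [0, 0, 0], [0, 0, 0], [0, 0, 0], [0, 0, 0], [0, 0, 0], [0, 0, 0], [0, 0, 0], [0, 0, 0]], "delta_pos": [[0, 1, -2], [0, 3, -2], [0, 3, -2], [0, 3, 0], [0, 3, 0], [0, 3, 0], [0, 3, 0], [0, 1, 0], [0, 0, 0], [0, 0, 0], [0, 0, 0]], "gripper": [0, 0, 0, 0, 0, 0, 0, 0, 0, 0, 0]}}

```text
time_s: 24.05
tool_pos: [0.6413, -0.0612, 0.2551]
tool_rot: [-179.9, -0.0, 14.4]
force: [0.4, -0.2, 0.3]
grip_width: 0.0007
grasp_force: 0.0
```

```bash
python3 - <<'E'
from h import *
p=eyes.read_camera('side'); q=eyes.read_camera('top')
a=cv2.resize(p['pixels'][190:280,255:355,::-1],(400,360),interpolation=cv2.INTER_CUBIC);b=cv2.resize(q['pixels'][130:220,255:355,::-1],(400,360),interpolation=cv2.INTER_CUBIC)
save(p,'y.png',np.hstack([a,b]))
E
```

```text
(no output)
```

View pics/y.png

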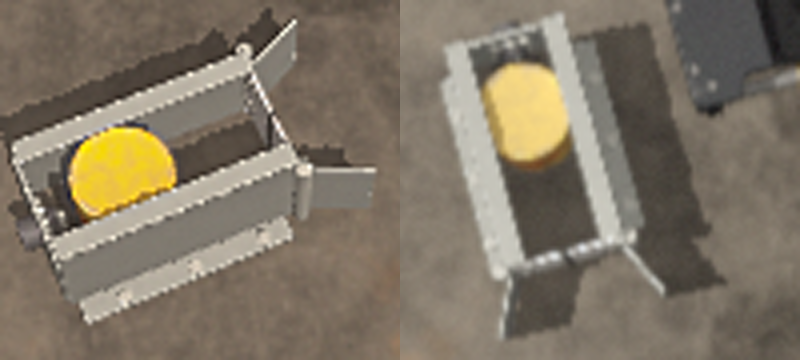

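Both leaves are shut across the gate (top view at about (570,255)), and the tin stands at the far end of the lane (top view at about (525,115)). I'm handing it in.

```bash
python3 -c "
from cell import env
print(env.sign_off())"
```

```text
the job is handed in; nothing more can be done
None
```

The job is handed in, but the sign-off gave no verdict: the grease tin stands in the lane at the bumper after a 1 s hold at about 12 N, both leaves look shut in the last pictures, and the other tin, bolt and nut were not touched.

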